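Put the spice rack back in order

TASK

Put the two-step spice rack back in order, one upright thing to a compartment: the wooden pepper mill standing near the rack belongs on the back step between the coconut tin and the honey jar, which stay where they are, and on the front step the slim red-capped cumin jar stands in front of the mill, the purple-capped curry jar in front of the tin and the wide dark-capped masala jar in front of the honey. Two of the jars were put back in the wrong compartments, so clear each place before you fill it. Stand everything right down on its compartment's floor and knock nothing over.

Things in the scene. Friction and masses are not known exactly. Their poses are not given: they have to be found in the camera images.
- rack: fixed two-step rack of dark wood, 206 x 294 mm. Origin: centre of its underside; x to its back (yaw within 0.15 rad), y to its left. Compartment centres, mm: front step x -50, floor 12 up; back step x +50, floor 55 up; y -94, 0, +94 on both. Inside 72 (x) x 74 (y) in front, 80 x 80 behind. Lips rise 12 above each floor, side cheeks to 36 up in front and 82 behind.
- coconut_tin: white full food tin with a ring pull, 70 mm across, 107 mm tall, loose (0.44 kg); stands in the left or the right compartment of the back step, and stays there. Origin: centre of its underside, z up.
- honey_jar: squat honey jar with a gold twist cap, 68 mm across, 92 mm tall, loose (0.33 kg); stands in the compartment at the other end of the back step, and stays there. Origin: centre of its underside, z up.
- pepper_mill: turned dark wooden pepper mill, 58 mm across at the foot, 170 mm tall, 0.18 kg; the head, 48 mm across, lies 123 to 159 mm up, with a small 12 mm knob above it; the head does not turn; grasp it there, about 138 mm up. It stands on the work surface just in front of or left of the rack (not the spare one out of reach far to the left). Origin: centre of its underside, z up.
- cumin_jar: cumin jar: slim spice jar with a red cap, 45 mm across, 109 mm tall, 0.11 kg; at the start it stands in the front compartment before the tin (not the like jar far off to the left). Origin: centre of its underside, z up.
- curry_jar: curry jar: spice jar with a purple cap, 50 mm across, 110 mm tall, 0.085 kg, the cap shut fast; at the start it stands on the work surface, in front of or to the left of the rack. Origin: centre of its underside, z up.
- masala_jar: masala jar: wider spice jar with a very dark green cap, 58 mm across, 104 mm tall, 0.14 kg; at the start it stands in the middle compartment of the back step, between the tin and the honey. Origin: centre of its underside, z up.
Mind the look-alikes: they are no part of the job. Leave any blue look-alike of the masala_jar alone.

How it is judged:
By the outcome, as a careful person would: the job done as asked, in the order asked, and still so for the second after the job is handed in, with the robot touching nothing.
It also fails if it takes over 99 s, if anything falls off the work surface, if the arm or the gripper's body presses on something with over 40 N, if the wrist force passes 120 N, or if a joint passes its speed limit or range.

ROBOT

A 6-joint arm with a two-finger parallel gripper is mounted at the origin on a cart in front of the work surface, level with it; the furniture and walls round the work are solid. World frame = base frame: x ahead of the robot, y to its left, z up, the work surface at z = 0. Lengths are in m, angles in degrees, forces in N, time in s.
With the tool pointing down it reaches from about 0.375 to 0.75 m from the base axis. Payload 9 kg.
Tool frame: the origin (TCP) lies where the fingers leave the gripper's body, on its centre line; the fingertips stand 73 mm ahead of it and the grasp point (between the pads) lies 54 mm ahead of it (robot.tip_reach is the distance from the TCP to the fingertips, in m); z points along the fingers, y is the direction in which the jaws open and shut (so a half turn about z gives the same grasp; the last joint's range is limited). The gripper opens to 85 mm and grips with 20 to 120 N. Pads are 22 mm wide; open, the fingers measure 114 mm over their backs; the gripper's body (76 mm by 85 mm) begins 54 mm behind the grasp point. The pads swing forward as they close: fully open they stand 13 mm farther back than shut.
Start: joints at [-88.104, 5.964, 5.575, 89.605, 0, 77.527], TCP at [0.149, -0.581, 0.304] pointing down, gripper open.
Joint ranges: [-171.21, 171.21], [-48.23, 106.86], [-62.78, 66.21], [-105.2, 120.99], [-86.42, 89.51], [-180, 180]. Speed limits (degrees/s): [127.2, 127.2, 147.25, 180, 180, 180].

INTERFACE

Orientations are given as [roll, pitch, yaw] about the fixed x, y, z axes, in that order (R = Rz(yaw) Ry(pitch) Rx(roll)).
In Python, from plant import robot gives the robot as it stands. Calls block until the motion is done:
- robot.move_pose(position, orientation): joint-space move of the TCP to a pose.
- robot.line_to(position, vel=0.15, rotation=None, guard=None): straight line of the TCP; rotation=None keeps the orientation; vel is the mean speed in m/s. With guard (N) it stops when the force on the tool has changed by that much, and returns True; else False.
- robot.goto_joints(angles): joint-space move.
- robot.set_gripper(opening): finger opening in m; the grip force is fixed at half the most; returns when the fingers have stopped.
- robot.pause(seconds).
- robot.ik(position, orientation): joint angles nearest the present ones, or None.
- robot.observe(): the state.
- robot.grab_frame(name): name is "side" or "top" or "wrist"; returns the picture (420x560x3 uint8, blue, green, red); there is no depth.
- robot.get_calibration(name): a dict with "vertical_fov" (degrees; the focal length in pixels is half the picture's height over the tangent of half this angle, whatever the lens; pixels are square), "cx", "cy" (the principal point, pixels), "rvec" (rotation vector, rad) and "tvec" (3), from world to camera coordinates, as OpenCV has them. Camera axes: x right, y down, z forward; pixel columns grow to the right and rows downward; lengths in m; the calibration is good to about 2 mm. A picture is of the moment at which its call begins: read the wrist's pose just before it. get_calibration takes no time and is no camera call; for the wrist camera it gives the pose at the moment of the call.
A pose or a line that the arm cannot do raises robot.IKError and nothing moves.
- robot.job_done(): hands the job in, once; it reports no verdict.
The state is a dict: "time": time; "q": joint angles; "qvel": joint speeds; "joint_torque": joint torques, N m; "tool_pos": TCP position; "tcp_rot": TCP orientation; "ft_force": force on the tool from outside, world axes, zero at the start; "torque": the same for the moment, N m; "gripper_width": finger opening in m.
Only numpy, scipy, OpenCV 4.12 (cv2) and the standard library are available. Lean on these libraries where they do the work, as an engineer would, in place of code of your own. Each camera call takes 0.05 s, during which the arm holds its last target. There are 200 camera calls.

## Working session

There is one attempt and no reset: what is moved stays moved. The work goes in short steps, each a Python script; the robot and the scene stay as the last script left them, time stands still between calls to the robot, and variables do not carry over. Pictures are saved under pics/ and viewed, about 12 in all and at most 16, crops included, and the job is handed in when it is done.

```bash
ls; mkdir -p pics
python3 - <<'E'
from plant import robot
import cv2
for n in("side","top"):
    cv2.imwrite(f"pics/{n}0.png",robot.grab_frame(n)); print(n,robot.get_calibration(n))
print(robot.get_calibration("wrist")); print(robot.observe())
E
```

```text
pics
side {'vertical_fov': 48.96509600467349, 'cx': 276.70496160751856, 'cy': 204.40849425888487, 'rvec': array([ 0.70659742, -2.46128499,  1.31127733]), 'tvec': array([0.55699075, 0.13624645, 0.83500645])}
top {'vertical_fov': 46.62748233433562, 'cx': 277.72130019016373, 'cy': 210.56336699137427, 'rvec': array([ 2.18965764, -2.16971823,  0.09706613]), 'tvec': array([0.18874872, 0.56393179, 1.05396591])}
{'vertical_fov': 60.564016052116834, 'cx': 280.57569742624764, 'cy': 209.4088838730028, 'rvec': array([-2.27661083,  1.7681337 ,  0.28020676]), 'tvec': array([-0.59893019, -0.0392888 ,  0.38051892])}
{'time': 0.1, 'q': array([-8.81018862e+01,  5.99551168e+00,  5.53143064e+00,  8.96020469e+01,
        1.64916515e-04,  7.75284449e+01]), 'qvel': array([-0.0127151 , -0.06178791,  0.15063984,  0.01071162,  0.02129273,
       -0.0723645 ]), 'joint_torque': array([ 5.99731546e-03, -5.58201778e+01,  5.04723394e+01,  1.30637854e-02,
       -3.56538549e-04,  6.19344746e-06]), 'tool_pos': array([ 0.14892707, -0.58101972,  0.30319599]), 'tcp_rot': array([-1.79935468e+02, -1.44416711e-02,  1.43696606e+01]), 'ft_force': array([-0.24029468, -0.05329014, -0.10207598]), 'torque': array([ 0.02235962, -0.02737058, -0.01166413]), 'gripper_width': 0.08550608012342342}
```

View pics/side0.png

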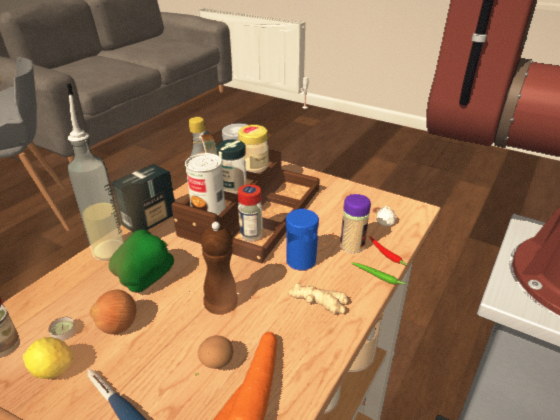

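View pics/top0.png

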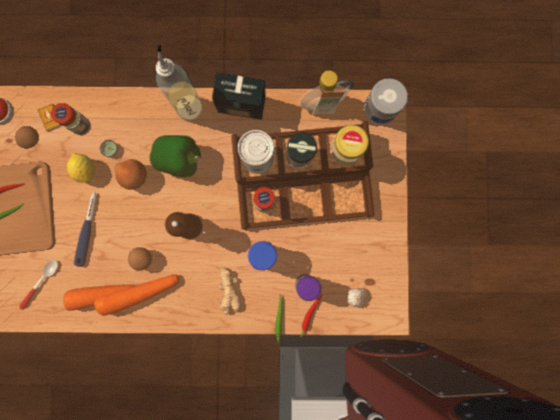

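The top view has the rack at about (235–372, 125–228). On the back step, left to right, are the tin (256,150), masala (302,148) and honey (350,143). Cumin (263,198) is front left. On the table are the mill (183,225), curry (307,288) and the blue look-alike (262,256). I'll get rough positions and then a wrist view from above the rack.

```bash
cat > h.py <<'E'
from plant import robot
import numpy as np, cv2
from scipy.spatial.transform import Rotation as R
def cam(c):
    f=210/np.tan(np.radians(c["vertical_fov"]/2))
    return np.array([[f,0,c["cx"]],[0,f,c["cy"]],[0,0,1]]),np.asarray(c["rvec"],float),np.asarray(c["tvec"],float)
def ray(c,uv,z):
    K,r,t=cam(c); M=cv2.Rodrigues(r)[0]; o=-M.T@t
    d=M.T@np.linalg.inv(K)@[*uv,1]; return o+d*(z-o[2])/d[2]
def proj(c,P):
    K,r,t=cam(c); return cv2.projectPoints(np.atleast_2d(np.asarray(P,float)),r,t,K,None)[0][:,0]
E
python3 - <<'E'
from h import *
c=robot.get_calibration("top")
for n,uv,z in [("tin",(256,150),.162),("masala",(302,148),.159),("honey",(350,143),.147),("cumin",(263,198),.121),("mill",(180,225),.165),("curry",(307,288),.11),("blue",(262,256),.104),("rackFL",(243,229),.024),("rackFR",(373,216),.024)]:
    print(n,ray(c,uv,z).round(3))
w=robot.get_calibration("wrist");K,r,t=cam(w);M=cv2.Rodrigues(r)[0];o=robot.observe()
Rt=R.from_euler("xyz",o["tcp_rot"],degrees=True).as_matrix()
print("cam in tool",Rt.T@(-M.T@t-o["tool_pos"]),"\n",Rt.T@M.T)
for p in [(.5,-.14,.36),(.45,-.14,.40)]:
  for yaw in(0,90,-90,180): print(p,yaw,robot.ik(p,[180,0,yaw]))
E
```

```text
tin [0.668 0.238 0.162]
masala [0.674 0.148 0.159]
honey [0.687 0.052 0.147]
cumin [0.579 0.224 0.121]
mill [0.521 0.381 0.165]
curry [0.399 0.134 0.11 ]
blue [0.462 0.225 0.104]
rackFL [0.521 0.27  0.024]
rackFR [ 0.552 -0.017  0.024]
cam in tool [ 0.07896375 -0.00032078 -0.07006472] 
 [[-9.19283105e-04 -9.51515997e-01 -3.07597891e-01]
 [ 9.99999511e-01 -7.62208520e-04 -6.30787991e-04]
 [ 3.65751130e-04 -3.07598321e-01  9.51516232e-01]]
(0.5, -0.14, 0.36) 0 [-30.09610618  -6.94190143  -1.39793352  95.54396791   0.
 149.90389382]
(0.5, -0.14, 0.36) 90 [-30.09610618  -6.94190143  -1.39793352  95.54396791   0.
  59.90389382]
(0.5, -0.14, 0.36) -90 [ -30.09610618   -6.94190143   -1.39793352   95.54396791    0.
 -120.09610618]
(0.5, -0.14, 0.36) 180 [-30.09610618  -6.94190143  -1.39793352  95.54396791   0.
 -30.09610618]
(0.45, -0.14, 0.4) 0 [-33.24343814 -13.68704225  -3.13196373 100.55507851   0.
 146.75656186]
(0.45, -0.14, 0.4) 90 [-33.24343814 -13.68704225  -3.13196373 100.55507851   0.
  56.75656186]
(0.45, -0.14, 0.4) -90 [ -33.24343814  -13.68704225   -3.13196373  100.55507851    0.
 -123.24343814]
(0.45, -0.14, 0.4) 180 [-33.24343814 -13.68704225  -3.13196373 100.55507851   0.
 -33.24343814]
```

Run:
```python
from h import *
import json
robot.move_pose([.50,.15,.45],[180,0,180])
robot.pause(.2)
c=robot.get_calibration("wrist"); im=robot.grab_frame("wrist")
json.dump({k:np.asarray(v).tolist() for k,v in c.items()},open("w1.json","w"))
cv2.imwrite("pics/w1raw.png",im)
cv2.imwrite("pics/w1.png",cv2.resize(cv2.rotate(im,cv2.ROTATE_180),(800,600),interpolation=cv2.INTER_CUBIC))
print(robot.observe()["time"],robot.observe()["tool_pos"])
```

```text
3.25 [0.50009    0.1497092  0.44991825]
```

View pics/w1.png

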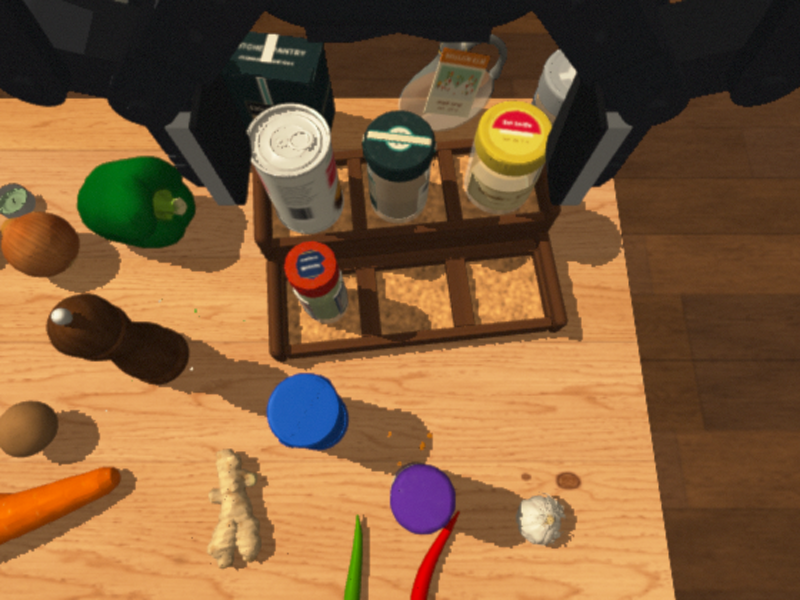

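The wrist view is rotated 180° and shown at 800x600. Front lip corners are near (275,357) and (563,328). Cap tops: masala (400,138), cumin (311,265), curry (423,498), mill head (90,327). I'll segment the caps and overlay a rack wireframe.

```bash
cat >> h.py <<'E'
import json
def load(n): return {k:(np.array(v) if isinstance(v,list) else v) for k,v in json.load(open(n)).items()}
def raw(X,Y): return ((799-X)*.7,(599-Y)*.7)
def rk(p,P): # rack pose (x,y,yaw rad), local mm -> world m
    P=np.atleast_2d(P)/1000.; c,s=np.cos(p[2]),np.sin(p[2])
    return np.c_[p[0]+c*P[:,0]-s*P[:,1],p[1]+s*P[:,0]+c*P[:,1],P[:,2]]
def circfit(c,mask,z,r,x0):
    "fit the centre of a disc (top of a cap at height z) to the mask's pixels by overlap"
    from scipy.optimize import minimize
    a=np.linspace(0,2*np.pi,60)
    def cost(q):
        P=np.c_[q[0]/100+r*np.cos(a),q[1]/100+r*np.sin(a),0*a+z]
        m=np.zeros((420*4,560*4),np.uint8); cv2.fillPoly(m,[np.round(proj(c,P)*4).astype(int)],1)
        m=cv2.resize(m*255,(560,420),interpolation=cv2.INTER_AREA)/255.
        return -(m*(mask-.5)).sum()
    s=minimize(cost,np.array(x0)*100,method="Nelder-Mead",options=dict(initial_simplex=np.array(x0)*100+[[0,0],[1,0],[0,1]],xatol=.02,fatol=.1))
    return s.x/100,s.fun
E
python3 - <<'E'
from h import *
c=load("w1.json"); im=cv2.imread("pics/w1raw.png"); h=cv2.cvtColor(im,cv2.COLOR_BGR2HSV)
def mk(lo,hi): return (cv2.inRange(h,lo,hi)>0).astype(float)
ct=robot.get_calibration("top"); it=robot.grab_frame("top")
cv2.imwrite("pics/t1raw.png",it)
red=np.maximum(mk((0,150,60),(6,255,255)),mk((172,150,60),(180,255,255)))
pur=mk((120,80,40),(150,255,255)); blu=mk((105,120,50),(119,255,255))
for n,m,z,r,x in [("cumin",red,.121,.022,(.579,.224)),("curry",pur,.110,.024,(.399,.134)),("blue",blu,.104,.028,(.462,.225))]:
    w=np.zeros((420,560)); u,v=proj(c,[*x,z])[0].astype(int); w[max(0,v-45):v+45,max(0,u-45):u+45]=1
    print(n,circfit(c,m*w,z,r,x),(m*w).sum())
print("masala",ray(c,raw(400,137),.159),"tin",ray(c,raw(292,136),.162),"honey",ray(c,raw(514,133),.147),"mill knob",ray(c,raw(62,317),.168))
p=(.62,.142,np.radians(6.2))
from scipy.optimize import least_squares
big=cv2.resize(cv2.rotate(im,cv2.ROTATE_180)[60:270,160:420],(0,0),fx=3,fy=3,interpolation=cv2.INTER_CUBIC)
def D(P,col):
    q=proj(c,rk(p,P)); q=(559-q[:,0]-160+.5)*3,(419-q[:,1]-60+.5)*3
    cv2.polylines(big,[np.round(np.c_[q]).astype(int)] if 0 else [np.round(np.stack(q,1)).astype(int)],True,col,1)
def rect(x0,x1,y0,y1,z): return [(x0,y0,z),(x1,y0,z),(x1,y1,z),(x0,y1,z)]
for y in(-94,0,94):
    D(rect(-86,-14,y-37,y+37,12),(0,255,0)); D(rect(-86,-14,y-37,y+37,24),(255,255,0)); D(rect(10,90,y-40,y+40,67),(0,255,255))
D(rect(-103,103,-147,147,0),(255,0,255))
cv2.imwrite("pics/w1o.png",big)
E
```

```text
cumin (array([0.57867549, 0.22245707]), np.float64(-64.62549019607843)) 746.0
curry (array([0.39873078, 0.1327046 ]), np.float64(-844.0647058823531)) 1736.0
blue (array([0.4639291 , 0.22570477]), np.float64(-977.4215686274509)) 2327.0
masala [0.6786547  0.14820562 0.159     ] tin [0.67763765 0.23637279 0.162     ] honey [0.69101518 0.0509913  0.147     ] mill knob [0.52259518 0.38943786 0.168     ]
```

View pics/w1o.png

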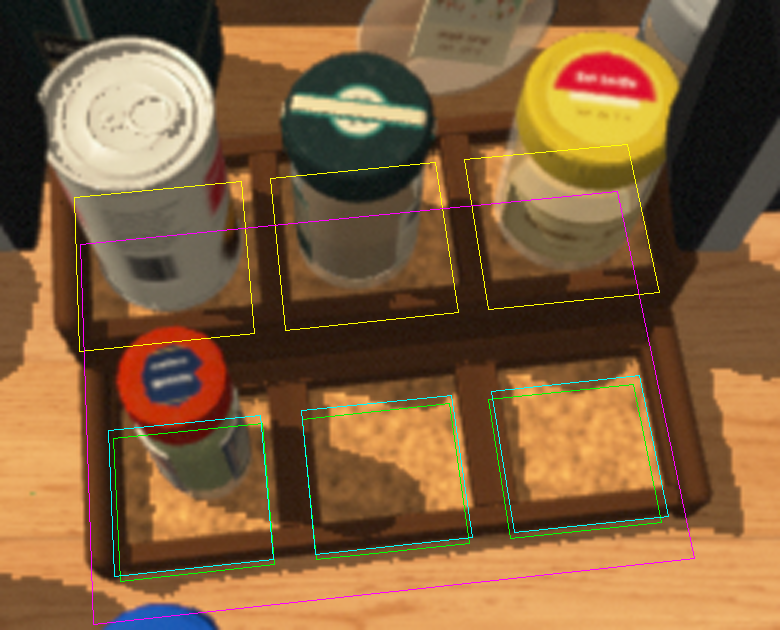

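```bash
cat > fit.py <<'E'
from h import *
from scipy.optimize import least_squares
c=load("w1.json"); im=cv2.imread("pics/w1raw.png")
B=np.array([(512,511),(663,487),(322,541),(470,519),(495,380),(638,358),(310,393),(458,373),(700,514),(93,574)],float)
P=np.array([(-86,-57,24),(-86,-131,24),(-86,37,24),(-86,-37,24),(-14,-57,12),(-14,-131,12),(-14,37,12),(-14,-37,12),(-103,-147,0),(-103,147,0)],float)
def pb(p,P):
    q=proj(c,rk(p,P)); return np.stack([(559-q[:,0]-160+.5)*3,(419-q[:,1]-60+.5)*3],1)
s=least_squares(lambda p:(pb(p,P)-B).ravel(),[.64,.14,.1],loss="soft_l1",f_scale=4)
p=s.x; print(p,np.degrees(p[2])); print((pb(p,P)-B).round(1).tolist())
big=cv2.resize(cv2.rotate(im,cv2.ROTATE_180)[60:270,160:420],(0,0),fx=3,fy=3,interpolation=cv2.INTER_CUBIC)
def D(P,col): cv2.polylines(big,[np.round(pb(p,P)).astype(int)],True,col,1)
def rect(x0,x1,y0,y1,z): return [(x0,y0,z),(x1,y0,z),(x1,y1,z),(x0,y1,z)]
def circ(xy,r,z,col):
    a=np.linspace(0,6.283,50); q=proj(c,np.c_[xy[0]+r*np.cos(a),xy[1]+r*np.sin(a),0*a+z])
    cv2.polylines(big,[np.round(np.stack([(559-q[:,0]-160+.5)*3,(419-q[:,1]-60+.5)*3],1)).astype(int)],True,col,1)
for y in(-94,0,94):
    D(rect(-86,-14,y-37,y+37,12),(0,255,0)); D(rect(-86,-14,y-37,y+37,24),(255,255,0)); D(rect(10,90,y-40,y+40,67),(0,255,255))
D(rect(-103,103,-147,147,0),(255,0,255))
import sys
for xy,r,z in [((.579,.2235),.0225,.121),((.6787,.148),.029,.159),((.6776,.2364),.035,.162),((.691,.051),.034,.147)]: circ(xy,r,z,(255,255,255))
cv2.imwrite("pics/w1o2.png",big)
for y in(-94,0,94): print(y,rk(p,[(-50,y,12),(50,y,55)]).round(4).tolist())
E
python3 fit.py
```

```text
[0.63426467 0.13895068 0.09268878] 5.310675959826857
[[4.1, -5.7], [6.8, 4.1], [-3.0, -17.6], [4.3, -9.9], [-2.1, -5.6], [-0.6, 3.7], [-2.2, -2.2], [-4.3, 4.9], [-5.3, 20.4], [5.1, 16.0]]
-94 [[0.5932, 0.0407, 0.012], [0.6928, 0.05, 0.055]]
0 [[0.5845, 0.1343, 0.012], [0.6841, 0.1436, 0.055]]
94 [[0.5758, 0.2279, 0.012], [0.6753, 0.2372, 0.055]]
```

View pics/w1o2.png

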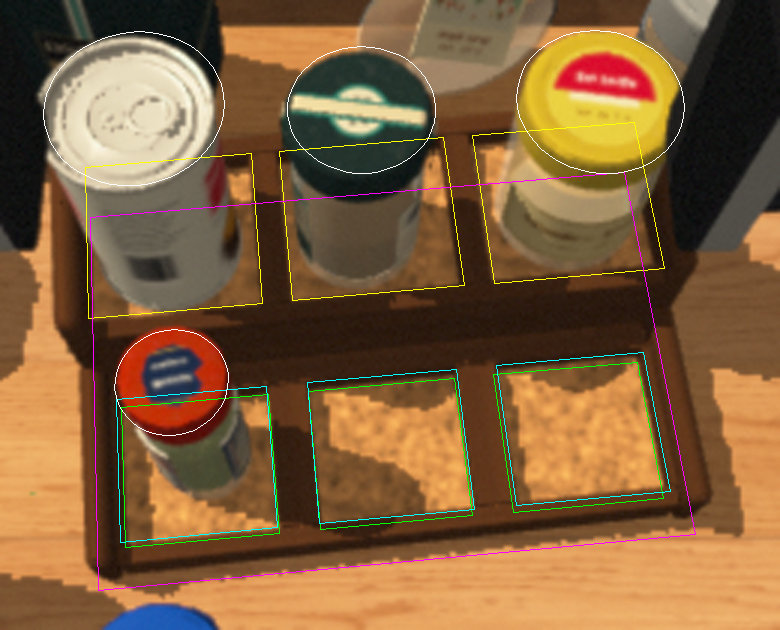

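The front floor outlines fit well, but the outer front edge is about 6–10 mm off. I'll cross-check against the side and top cameras.

```bash
cat > ov.py <<'E'
from h import *
def rect(x0,x1,y0,y1,z): return [(x0,y0,z),(x1,y0,z),(x1,y1,z),(x0,y1,z)]
def overlay(im,c,p,box,k,circs=(),rot=False):
    x0,y0,x1,y1=box
    big=cv2.resize(im[y0:y1,x0:x1],(0,0),fx=k,fy=k,interpolation=cv2.INTER_CUBIC)
    def L(W,col): cv2.polylines(big,[np.round((proj(c,W)-[x0,y0]+.5)*k).astype(int)],True,col,1)
    for y in(-94,0,94):
        L(rk(p,rect(-86,-14,y-37,y+37,12)),(0,255,0)); L(rk(p,rect(10,90,y-40,y+40,67)),(0,255,255))
    L(rk(p,rect(-103,103,-147,147,0)),(255,0,255))
    a=np.linspace(0,6.283,50)
    for x,y,z,r in circs: L(np.c_[x+r*np.cos(a),y+r*np.sin(a),0*a+z],(255,255,255))
    return cv2.rotate(big,cv2.ROTATE_180) if rot else big
E
python3 - <<'E'
from ov import *
p=(.63426,.13895,.0927)
C=[(.579,.2235,.121,.0225),(.6787,.148,.159,.029),(.6776,.2364,.162,.035),(.691,.051,.147,.034)]
a=overlay(cv2.imread("pics/side0.png"),robot.get_calibration("side"),p,(160,110,340,270),4,C)
b=overlay(cv2.imread("pics/top0.png"),robot.get_calibration("top"),p,(225,110,385,240),4.5,C)
cv2.imwrite("pics/so.png",a);cv2.imwrite("pics/to.png",b)
E
```

```text
(no output)
```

View pics/so.png

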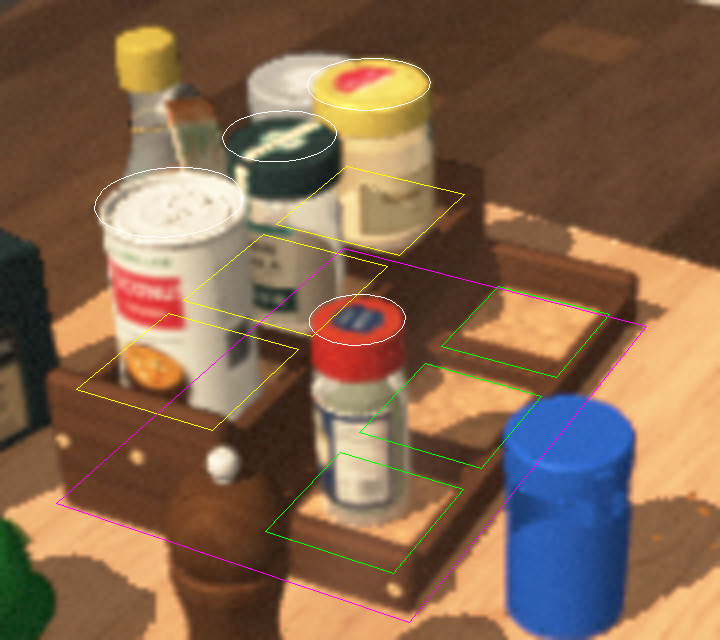

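View pics/to.png

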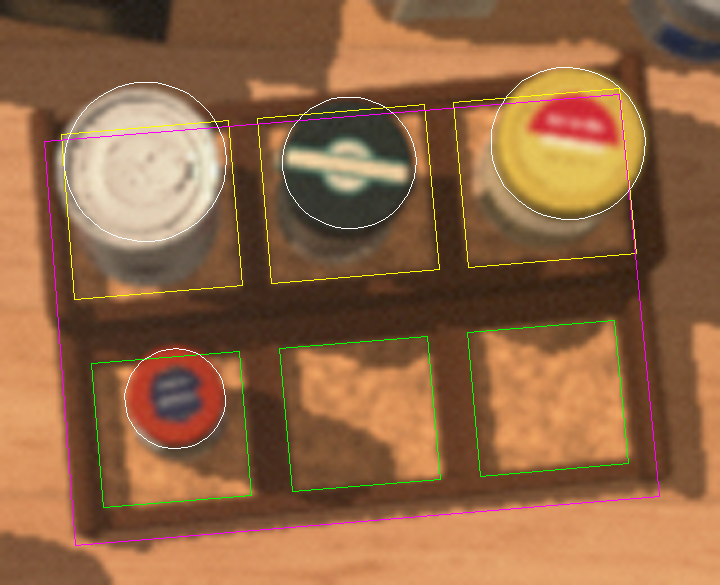

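Run:
```python
from ov import *
robot.line_to([.53,.13,.28],vel=.2); robot.pause(.2)
c=robot.get_calibration("wrist"); im=robot.grab_frame("wrist")
json.dump({k:np.asarray(v).tolist() for k,v in c.items()},open("w2.json","w"))
cv2.imwrite("pics/w2raw.png",im)
p=(.63426,.13895,.0927)
C=[(.579,.2235,.121,.0225),(.6787,.148,.159,.029),(.6776,.2364,.162,.035),(.691,.051,.147,.034)]
q=proj(c,rk(p,[(-103,-147,0),(-103,147,0),(10,-134,67),(10,134,67)])); print(q,robot.observe()["time"])
cv2.imwrite("pics/w2o.png",cv2.resize(overlay(im,c,p,(0,0,560,420),2,C,True),(800,600),interpolation=cv2.INTER_AREA))
```

```text
[[134.46883078 190.39158856]
 [427.94887535 163.45365524]
 [146.97349665 325.14704602]
 [438.23668161 301.6015296 ]] 4.5667
```

View pics/w2o.png

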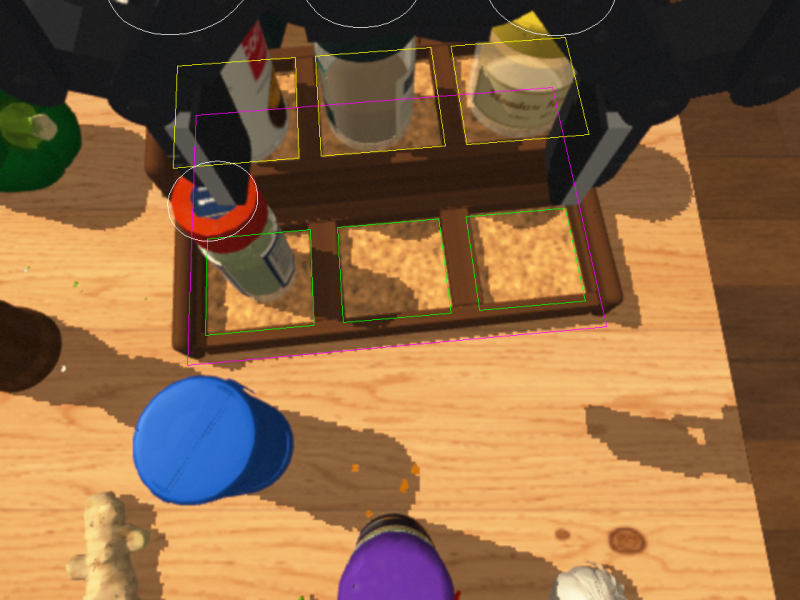

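The floor outlines agree to about 2–3 mm across the wrist views. The top and side views suggest small corrections of about +1.5 mm in x, −1.5 mm in y and yaw 5.8°. Next is masala, from back middle to front right.

```bash
cat >> h.py <<'E'
RP=(.6357,.1375,np.radians(5.8)); YR=5.8
def TW(): 
    o=robot.observe(); return o["time"].__round__(2),o["tool_pos"].round(4).tolist(),round(o["gripper_width"],4),o["ft_force"].round(1).tolist()
def pick(x,y,zg,psi,open_=.085,zhi=.32,lift=.32):
    "zg: height of the grasp point"
    robot.set_gripper(open_)
    robot.move_pose([x,y,zhi],[180,0,psi])
    print("pick guard",robot.line_to([x,y,zg+.054],vel=.12,guard=12),TW())
    robot.set_gripper(0.0); robot.pause(.1); print("closed",TW())
    robot.line_to([x,y,lift],vel=.15); print("lifted",TW())
def place(x,y,zg,psi,open_,zhi=.32):
    "zg: expected grasp-point height when standing on the floor"
    robot.move_pose([x,y,zhi],[180,0,psi]); z=zg+.054
    hit=robot.line_to([x,y,z+.02],vel=.15,guard=12); print("hi guard",hit,TW())
    if hit: return False
    hit=robot.line_to([x,y,z-.005],vel=.03,guard=5); o=robot.observe(); print("touch",hit,"dz mm",round((o["tool_pos"][2]-z)*1e3,1),TW())
    return abs(o["tool_pos"][2]-z)<.006
def release(open_,zup=.32):
    robot.set_gripper(open_); p=robot.observe()["tool_pos"]
    robot.line_to([p[0],p[1],p[2]+.06],vel=.1); robot.line_to([p[0],p[1],zup],vel=.25); print("released",TW())
E
python3 - <<'E'
from h import *
print([robot.ik(p,[180,0,95.8]) is not None for p in [(.678,.1475,.32),(.678,.1475,.19),(.595,.039,.148)]])
pick(.678,.1475,.137,95.8)
E
```

```text
[True, True, True]
pick guard False (7.35, [0.6785, 0.1475, 0.1922], 0.0847, [0.9, -0.1, 0.2])
closed (7.83, [0.6785, 0.1475, 0.1922], 0.0562, [-0.3, -0.2, 5.1])
lifted (8.84, [0.6778, 0.1475, 0.3187], 0.0565, [0.3, -0.3, -1.0])
```

Run:
```python
from h import *
x,y,_=rk(RP,(-50,-94,12))[0]; print(x,y)
if place(x,y,.137-.043+.001,95.8,.075): release(.074)
robot.move_pose([.50,.12,.40],[180,0,180]); robot.pause(.2)
c=robot.get_calibration("wrist"); im=robot.grab_frame("wrist")
json.dump({k:np.asarray(v).tolist() for k,v in c.items()},open("w3.json","w"))
cv2.imwrite("pics/w3raw.png",im)
cv2.imwrite("pics/w3.png",cv2.resize(cv2.rotate(im,cv2.ROTATE_180),(800,600),interpolation=cv2.INTER_CUBIC)); print(TW())
```

```text
0.5954552564937575 0.038928398510946594
hi guard False (10.61, [0.5961, 0.0389, 0.1702], 0.0564, [0.9, 0.1, -0.9])
touch True dz mm 0.1 (11.26, [0.5954, 0.0389, 0.1491], 0.0564, [-1.2, -0.0, 5.0])
released (12.93, [0.5947, 0.039, 0.3196], 0.0737, [-0.4, -0.2, -0.1])
(14.38, [0.5001, 0.1198, 0.3996], 0.074, [0.1, 1.0, -0.4])
```

View pics/w3.png

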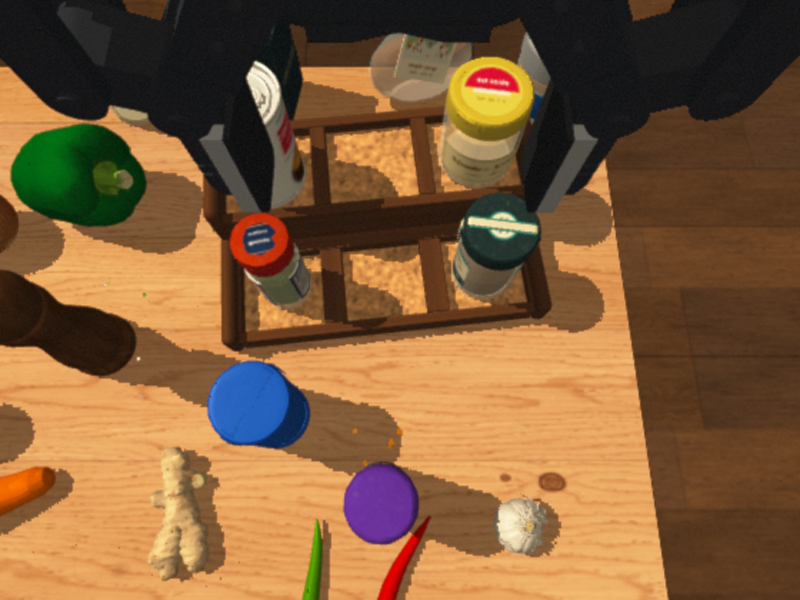

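Masala stands seated at front right; its cap is at about (498,230), and back middle is clear. Next I'll triangulate the mill's knob from the three views.

Run:
```python
from h import *
w=load("w1.json"); s=robot.get_calibration("side"); t=robot.get_calibration("top")
print("w1",ray(w,raw(62,317),.164)); print("side",ray(s,(215.7,225.6),.164))
for n,c,box,rt in [("top0",t,(155,200,215,250),0)]:
    im=cv2.imread(f"pics/{n}.png"); x0,y0,x1,y1=box
    g=cv2.cvtColor(im,cv2.COLOR_BGR2GRAY)[y0:y1,x0:x1]; h=cv2.cvtColor(im,cv2.COLOR_BGR2HSV)[y0:y1,x0:x1]
    k=(h[...,1]<70)&(h[...,2]>90); ys,xs=np.nonzero(k); print(len(xs),xs.mean()+x0,ys.mean()+y0,ray(t,(xs.mean()+x0,ys.mean()+y0),.164))
print("head w1",ray(w,raw(90,327),.141))
# dense foot check: project foot circle centre into each view
for x in [(.524,.385)]:
    for z in(0,.141,.164): print(z,"w1",(lambda q:(799-q[0]/.7,599-q[1]/.7))(proj(w,[*x,z])[0]),"side",proj(s,[*x,z])[0])
```

```text
w1 [0.52374548 0.39215859 0.164     ]
side [0.52071031 0.39111313 0.164     ]
21 174.23809523809524 223.38095238095238 [0.52369591 0.39245463 0.164     ]
head w1 [0.52239491 0.38487638 0.141     ]
0 w1 (np.float64(168.7758949257303), np.float64(360.85005997737716)) side [223.76078609 299.5784481 ]
0.141 w1 (np.float64(90.2220433981289), np.float64(324.96471856351957)) side [217.63192256 234.83395906]
0.164 w1 (np.float64(72.00644946856448), np.float64(316.6433849241508)) side [216.50283014 222.90637871]
```

Run:
```python
from h import *
x,y,_=rk(RP,(50,0,55))[0]; print(x,y,[robot.ik(p,[180,0,180]) is not None for p in [(.523,.391,.40),(x,y,.40),(x,y,.247)]])
pick(.523,.391,.138,180,zhi=.32,lift=.40)
robot.line_to([x,y,.40],vel=.2)
if place(x,y,.138+.055,180,.07,zhi=.40): release(.075,zup=.36)
```

```text
0.6854440354414395 0.14255281485914734 [True, True, True]
pick guard False (16.97, [0.5235, 0.3912, 0.1931], 0.085, [-0.7, 0.4, 1.0])
closed (17.52, [0.5234, 0.3911, 0.1929], 0.0465, [0.0, 0.2, 5.8])
lifted (19.05, [0.5229, 0.3909, 0.3991], 0.0467, [-0.2, -0.2, -1.2])
hi guard False (21.97, [0.6859, 0.1426, 0.2684], 0.0466, [0.4, -0.0, -2.4])
touch True dz mm 1.1 (22.59, [0.6854, 0.1426, 0.2481], 0.0464, [0.0, -0.2, 5.7])
released (24.1, [0.6853, 0.1426, 0.3606], 0.075, [0.2, -0.1, -1.0])
```

Run:
```python
from h import *
x,y,_=rk(RP,(-50,0,12))[0]; print(x,y)
pick(.579,.2235,.103,185.8,open_=.07,zhi=.32,lift=.30)
robot.line_to([x,y,.30],vel=.15)
if place(x,y,.103,185.8,.065,zhi=.30): release(.065,zup=.32)
```

```text
0.5859559645585606 0.13244718514085269
pick guard False (26.45, [0.5795, 0.2236, 0.1579], 0.0701, [-0.2, -0.6, 0.3])
closed (26.91, [0.5795, 0.2235, 0.1578], 0.0422, [0.1, -0.7, 4.9])
lifted (28.01, [0.5786, 0.2234, 0.2987], 0.0423, [0.5, -0.9, -1.2])
hi guard False (29.98, [0.5865, 0.1325, 0.1782], 0.0424, [0.6, -0.3, -1.4])
touch True dz mm 0.8 (30.62, [0.586, 0.1324, 0.1578], 0.0425, [-0.1, 0.1, 4.6])
released (32.28, [0.5853, 0.1324, 0.3197], 0.065, [0.2, 0.2, -0.2])
```

Run:
```python
from h import *
x,y,_=rk(RP,(-50,94,12))[0]; print(x,y,robot.ik((.3987,.1328,.144),[180,0,185.8]))
pick(.3987,.1328,.091,185.8,open_=.08,zhi=.30,lift=.29)
robot.line_to([x,y,.30],vel=.18)
if place(x,y,.103,185.8,.07,zhi=.30): release(.07,zup=.32)
robot.move_pose([.48,.14,.45],[180,0,180]); robot.pause(.2)
c=robot.get_calibration("wrist"); im=robot.grab_frame("wrist")
json.dump({k:np.asarray(v).tolist() for k,v in c.items()},open("w4.json","w"))
cv2.imwrite("pics/w4raw.png",im)
cv2.imwrite("pics/w4.png",cv2.resize(cv2.rotate(im,cv2.ROTATE_180),(800,600),interpolation=cv2.INTER_CUBIC)); print(TW())
cv2.imwrite("pics/s4.png",cv2.resize(robot.grab_frame("side")[90:290,150:390],(0,0),fx=3.3,fy=3.0,interpolation=cv2.INTER_CUBIC))
```

```text
0.5764566726233636 0.22596597177075878 [  0.45925265 -25.61336802 -39.38716862  76.2261994    0.
  -5.34074735]
pick guard False (34.81, [0.3992, 0.1328, 0.1458], 0.08, [-0.5, -0.6, 0.1])
closed (35.32, [0.3992, 0.1328, 0.1458], 0.047, [-1.2, 0.0, 5.7])
lifted (36.43, [0.3984, 0.1328, 0.289], 0.0468, [0.8, -0.3, -0.9])
hi guard False (38.92, [0.577, 0.2261, 0.1783], 0.0469, [0.4, 0.3, -0.8])
touch True dz mm 0.9 (39.55, [0.5765, 0.2259, 0.1579], 0.047, [-1.1, -0.7, 6.1])
released (41.22, [0.5759, 0.2258, 0.3197], 0.0701, [-0.2, -0.0, -0.7])
(42.23, [0.4803, 0.1404, 0.4484], 0.0698, [-0.0, -1.2, 0.2])
```

View pics/w4.png

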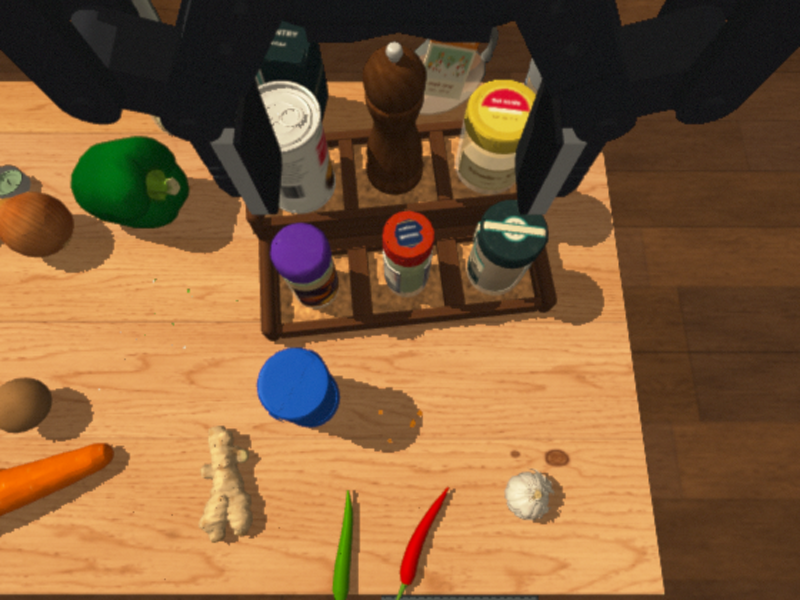

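View pics/s4.png

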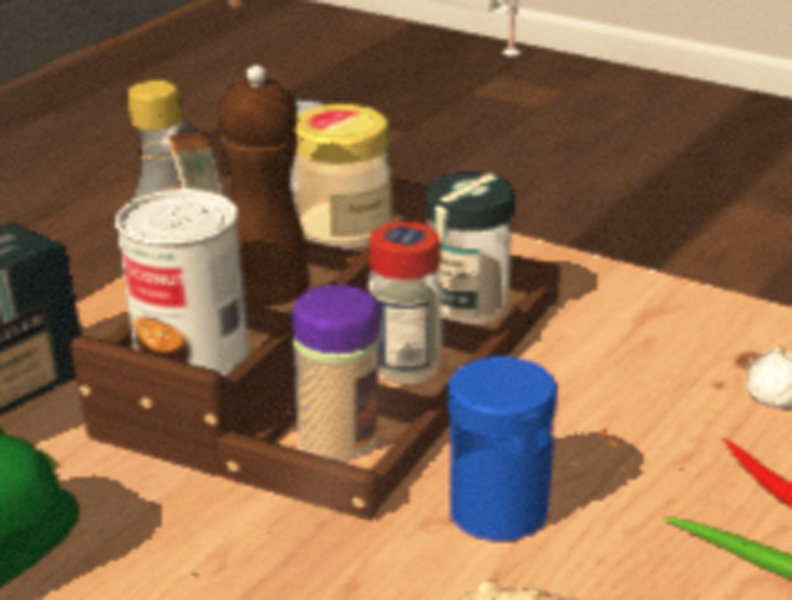

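Both views show everything upright in its own compartment. In the wrist view the curry is at (302,252), cumin (408,238), masala (510,232) and mill (394,85), with the tin, honey and blue jar undisturbed. I'm handing in.

Run:
```python
from h import *
robot.job_done(); print(TW())
```

```text
the job is handed in; nothing more can be done
the job is handed in; nothing more can be done
```

The rack is back in order and I handed the job in at about 42 s of the 99 s allowed. I moved the masala from back middle to in front of the honey. The mill then went into back middle, the cumin to front middle before the mill, and the curry to front left before the tin.

**Seating:** each of the four touched down within 1.1 mm of the height expected for its compartment floor.

**Final views:** the last wrist and side pictures show everything upright, one to a compartment. The tin, honey and blue look-alike had not visibly moved, and the gripper was clear of everything.

**A check that disagreed:** the rack's outer front edge did not match my fitted outline, by about 6–10 mm in the first close wrist view. I used the compartment floors instead, which agreed to about 2–3 mm in the wrist views. No placement caught a lip or wall.

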